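# Swap flask and tin, then pull the trolley handle to its second stop and hold it

### The job

The tall steel flask stands just where the trolley handle of the grey children's case comes out: swap the flask and the low candle tin, so that each ends standing upright, wholly on the other's cork coaster, with the handle still pushed in meanwhile. Then take the handle's grip over its button so that the button is pressed in, pull the handle straight out past its first catch to its second and last stop above the tin, and finish while holding it out there in the gripper, so that I can tie the price tag on the tubes. Don't drag the case along, don't knock the flask or tin over, and leave the other goods on the counter where they are.

Things in the scene. Friction and masses are not known exactly. Their poses are not given: they have to be found in the camera images.
- case: grey hard-shell child's trolley case, 4 kg, loose, 400 long, 280 wide, 160 high, lying on its front, on the left. Origin: centre of its underside; x along its length from the handle end to the wheels; z up. Its -x end has a well (x -200 to -120, y +-85, floor 75 above the counter, open above and at the end) for the handle's grip, between shoulders 160 high. The handle comes out along -x.
- grip: black crossbar of the trolley handle, 24 (x) x 150 (y) x 24 (z), axes as the case's. Origin: its centre, 140 above the counter; with the handle home at x = -185, y = 0 of the case, 53 clear to the well's back wall. Two 12 thick tubes at y = +-55 join its rear (+x) face to the case; between them a finger fits. The release button is in the middle of its front (-x) face.
- release (a joint): travel of the grip's release button, m: 0 out, 0.005 fully in. Grey, 34 wide (y) x 13 high (z), mid front face of the grip, 5.5 proud of it, pressed along the case's +x against a spring (2 to 5.6 N). Gripping the bar's middle from above, one finger on the button, the other behind the bar (29.5 over both), presses it in. Past about 4 mm it frees the handle.
- trolley (a joint): how far the trolley handle is pulled out, m: 0 home, first stop 0.080, second and last stop 0.160 (hard end 0.161). A sprung pin locks it at each of the three while the button is out; with the button kept in it slides past the first catch with about 3 N of friction. If the button is let go between catches, the pin drops in at the next one.
- flask: plain steel drinking flask, 0.3 kg (varies), loose: body 62 in diameter and 150 high, then a shoulder and a 46 wide dark cap, 178 high in all. Origin: centre of its underside; z up. It starts standing on coaster_case, in the way of the handle.
- tin: plain round aluminium candle tin with lid, 0.2 kg (varies), loose: 66 in diameter at the lid (the top 14; 64 below), 60 high. Origin: centre of its underside; z up. It starts standing on coaster_side.
- coaster_case: round cork coaster, 110 in diameter, 5 thick, fixed to the counter, before the case's handle end, 310 to 345 from the case's origin: the handle passes over it (the bar's underside is 128 above the counter). Origin: centre of its underside, on the counter.
- coaster_side: round cork coaster like the other, 110 in diameter, 5 thick, fixed to the counter, farther to the right (-y). Origin: centre of its underside, on the counter. Between the two coasters and towards the robot the counter is bare.
- mug: bystander: white mug, 80 in diameter, 88 high, with handle. Origin: centre of its underside.
- doll: bystander: small wooden nesting doll, 54 in diameter, 88 high. Origin: centre of its underside.
- globe: bystander: glass globe on a wooden foot, 68 in diameter, 85 high. Origin: centre of its underside.
- bell: bystander: brass hand bell, 56 in diameter, 81 high. Origin: centre of its underside.
- jar: bystander: lidded jar, 68 in diameter, 95 high. Origin: centre of its underside.
- puzzle: bystander: flat cardboard puzzle box, 70 x 100 x 35. Origin: centre of its underside.
- toycar: bystander: wooden toy car, 85 x 54 x 49. Origin: centre of its underside.
Mind the look-alikes: they are no part of the job. What is shaped like the tin but blue or orange is not meant.

How it is judged:
By the outcome, as a careful person would: the job done as asked, in the order asked, and still so for the second after the job is handed in, while the arm keeps its last pose, push and grip.
It also fails if it takes over 72 s, if anything falls off the work surface, if the arm or the gripper's body presses on something with over 40 N, if the wrist force passes 120 N, or if a joint passes its speed limit or range.

### The arm

A 6-joint arm with a two-finger parallel gripper is mounted at the origin on the work surface. World frame = base frame: x ahead of the robot, y to its left, z up, the work surface at z = 0. Lengths are in m, angles in rad, forces in N, time in s.
With the tool pointing down it reaches from about 0.275 to 0.775 m from the base axis. Payload 14.6 kg.
Tool frame: the origin (TCP) lies where the fingers leave the gripper's body, on its centre line; the fingertips stand 73 mm ahead of it and the grasp point (between the pads) lies 54 mm ahead of it; z points along the fingers, y is the line along which they close (so a half turn about z gives the same grasp; the last joint's range is limited). The gripper opens to 85 mm and grips with 20 to 120 N. Pads are 22 mm wide; open, the fingers measure 114 mm over their backs; the gripper's body (76 mm by 85 mm) begins 54 mm behind the grasp point. The pads swing forward as they close: fully open they stand 13 mm farther back than shut.
Start: joints at [-1.344, 0.263, -0.048, 1.259, 0, 1.415], TCP at [0.196, -0.487, 0.304] pointing down, gripper open.
Joint ranges: [-2.65, 2.65], [-0.89, 1.7], [-1.18, 1.37], [-2.13, 2.11], [-1.35, 1.29], [-3.14, 3.14]. Speed limits (rad/s): [1.89, 1.89, 2.57, 2.79, 3.14, 3.14].

### API

Orientations are given as a 3x3 rotation matrix whose columns are the frame's x, y, z axes.
In Python, from workcell import move_pose, move_linear, set_joints, set_gripper, pause, inverse_kinematics, observe, grab_frame, Unreachable, sign_off gives the robot as it stands. The module is installed in compiled form; this text tells all that it offers. Calls block until the motion is done:
- move_pose(position, orientation): joint-space move of the TCP to a pose.
- move_linear(position, rot=None, velocity=0.15, guard=None): straight line of the TCP; rot=None keeps the orientation; velocity is the mean speed in m/s. With guard (N) it stops when the force on the tool has changed by that much, and returns True; else False.
- set_joints(angles): joint-space move.
- set_gripper(opening, newtons=None): finger opening in m; newtons is the grip in N (None keeps the last); returns when the fingers have stopped.
- pause(seconds).
- inverse_kinematics(position, orientation): joint angles nearest the present ones, or None.
- observe(): the state.
- grab_frame(name): name is "side" or "top"; returns a dict with "image" (400x640x3 uint8, red, green, blue), "z_map" (400x640 float32, m along the optical axis (not along the pixel's ray), 0 where there is no reading), "fx", "fy", "cx", "cy" (pixels), "rvec" (rotation vector, rad) and "tvec" (3), from world to camera coordinates, as OpenCV has them. Camera axes: x right, y down, z forward; pixel columns grow to the right and rows downward; lengths in m; the calibration is good to about 2 mm. A picture is of the moment at which its call begins.
A pose or a line that the arm cannot do raises Unreachable and nothing moves.
- sign_off(): hands the job in; it is judged then, once.
The state is a dict: "clock": time; "q": joint angles; "joint_vel": joint speeds; "joint_efforts": joint torques, N m; "position": TCP position; "orientation": TCP orientation; "contact_force": force on the tool from outside, world axes, zero at the start; "torque": the same for the moment, N m; "grip_width": finger opening in m; "grip_force": force on a finger pad.
Only numpy, scipy, OpenCV 4.12 (cv2) and the standard library are available. Lean on these libraries where they do the work, as an engineer would, in place of code of your own. Each camera call takes 0.05 s, during which the arm holds its last target. There are 200 camera calls.

## Working session

There is one attempt and no reset: what is moved stays moved. The work goes in short steps, each a Python script; the robot and the scene stay as the last script left them, time stands still between calls to the robot, and variables do not carry over. Pictures are saved under pics/ and viewed, at most 10 in all, crops included, and the job is handed in when it is done.

```bash
mkdir -p pics; cat > h.py <<'E'
import numpy as np, cv2
from workcell import *
def cam(n):
    f=grab_frame(n); f['R']=cv2.Rodrigues(np.array(f['rvec'],float))[0]; f['t']=np.array(f['tvec'],float).ravel(); return f
def save(f,name,crop=None,s=1):
    im=f['image'][...,::-1]
    if crop: u0,v0,u1,v1=crop; im=im[v0:v1,u0:u1]
    cv2.imwrite('pics/'+name,cv2.resize(im,None,fx=s,fy=s,interpolation=cv2.INTER_CUBIC))
def ray(f,u,v):
    d=f['R'].T@np.array([(u-f['cx'])/f['fx'],(v-f['cy'])/f['fy'],1.]); return -f['R'].T@f['t'],d
def onplane(f,u,v,z):
    o,d=ray(f,u,v); return o+d*(z-o[2])/d[2]
def cloud(f):
    v,u=np.mgrid[:400,:640]; z=f['z_map'].astype(float)
    p=np.stack([(u-f['cx'])/f['fx']*z,(v-f['cy'])/f['fy']*z,z],-1)
    P=(p-f['t'])@f['R']; P[z<=0]=np.nan; return P
E
python3 - <<'E'
from h import *
for n in('top','side'):
    f=cam(n); save(f,n+'1.png'); np.savez(n+'1.npz',**f); print(n,ray(f,320,200),f['fx'])
print(observe())
E
```

```text
top (array([ 0.46595264, -0.08567601,  1.27948179]), array([ 0.06509704,  0.00889409, -0.9978602 ])) 406.77094514623985
side (array([0.50806477, 0.47064866, 0.78931154]), array([ 0.04091546, -0.65091126, -0.75808917])) 369.6340316300685
{'clock': 0.1, 'q': array([-1.34431264e+00,  2.63515331e-01, -4.88558452e-02,  1.25939301e+00,
        1.43567147e-05,  1.41553561e+00]), 'joint_vel': array([ 8.44504198e-04, -7.86508838e-04,  3.15225595e-03,  2.23264417e-03,
        7.50081880e-05,  1.10991277e-03]), 'joint_efforts': array([ 4.90256120e-03, -6.38574457e+01,  3.85067296e+01,  9.83981561e-03,
       -8.73655495e-05, -6.02761403e-06]), 'position': array([ 0.19556343, -0.4870403 ,  0.30345875]), 'orientation': array([[ 9.28016206e-01,  3.72539769e-01, -2.03344095e-04],
       [ 3.72539788e-01, -9.28015738e-01,  9.46361755e-04],
       [ 1.63850869e-04, -9.53992811e-04, -9.99999532e-01]]), 'contact_force': array([ 0.39348293,  0.28652667, -0.19754759]), 'torque': array([ 0.05042805, -0.01696711,  0.00362222]), 'grip_force': 0.0, 'grip_width': 0.08552751514152712}
```

View pics/top1.png

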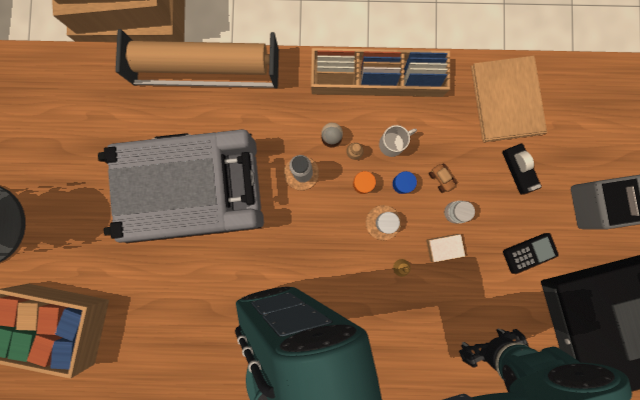

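View pics/side1.png

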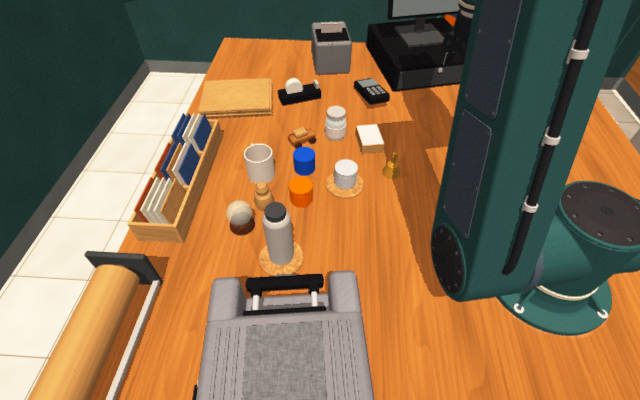

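The top view shows the flask (300,167) on its coaster (302,173) in front of the case grip (238,182). Of the tin-shaped things, the orange one is at (365,183), the blue one at (405,183), and the plain aluminium one at (388,223) stands on the other coaster (383,222). Only the last is meant. The whitish lidded jar (461,211) is taller and has no coaster.

```bash
cat > m1.py <<'E'
from h import *
C={}
for n in('top','side'):
    f=dict(np.load(n+'1.npz')); C[n]=(f,cloud(f))
def rng(n,box):
    u0,v0,u1,v1=box; P=C[n][1][v0:v1,u0:u1].reshape(-1,3); return P[~np.isnan(P[:,0])]
def circ(p):
    h=cv2.convexHull((p*1e4).astype(np.float32)); (c,r)=cv2.minEnclosingCircle(h); return np.round(np.array(c)/1e4,4),round(2*r/1e4,4)
boxes={'flask':dict(top=(280,145,322,192),side=(255,198,308,275)),'tin':dict(top=(364,203,404,242),side=(322,155,368,198)),
'grip':dict(top=(215,145,262,215),side=(235,268,335,312)),}
for k,b in boxes.items():
    for n in b:
        p=rng(n,b[n]); 
        if k=='flask': lv=[(.172,.19)]
        if k=='tin': lv=[(.058,.078)]
        if k=='grip': lv=[(.146,.157),(.158,.175)]
        for a,c in lv:
            q=p[(p[:,2]>a)&(p[:,2]<c)]
            if len(q)>3: print(k,n,len(q),'z',np.round(np.median(q[:,2]),4),circ(q[:,:2]),q[:,:2].min(0).round(3),q[:,:2].max(0).round(3))
# coasters by colour
for n in('top','side'):
    f,P=C[n]; hsv=cv2.cvtColor(f['image'],cv2.COLOR_RGB2HSV)
    for k,b in dict(cc=dict(top=(280,148,324,195),side=(250,236,310,280)),cs=dict(top=(360,200,412,245),side=(320,160,370,200)))[ 'cc'] .items() if 0 else []: pass
    for k,b in (('cc',dict(top=(278,146,326,197),side=(250,230,312,282))),('cs',dict(top=(358,198,412,248),side=(318,155,372,204)))):
        u0,v0,u1,v1=b[n]; Q=P[v0:v1,u0:u1]; m=(Q[...,2]>.0025)&(Q[...,2]<.009)
        print(k,n,m.sum(),np.median(Q[...,2][m]) if m.any() else None, 'hsv',np.median(hsv[v0:v1,u0:u1][m],0) if m.any() else None, 'cntr z', np.nanmedian(Q[...,2][(abs(Q[...,2])<.0025)]), circ(Q[m][:,:2]) if m.any() else '')
E
python3 m1.py
python3 - <<'E'
import cv2,numpy as np
a=cv2.imread('pics/top1.png')[120:260,205:415]; a=cv2.resize(a,None,fx=3.8,fy=3.8,interpolation=cv2.INTER_CUBIC); cv2.imwrite('pics/crop1.png',a)
E
```

```text
flask top 227 z 0.1833 (array([ 0.6342, -0.0187]), 0.0458) [ 0.612 -0.041] [0.657 0.003]
flask side 335 z 0.182 (array([ 0.6348, -0.0172]), 0.0472) [ 0.613 -0.04 ] [0.658 0.006]
tin top 380 z 0.0652 (array([ 0.4831, -0.2804]), 0.0656) [ 0.451 -0.312] [ 0.514 -0.249]
tin side 324 z 0.0638 (array([ 0.4841, -0.2788]), 0.0673) [ 0.451 -0.312] [ 0.516 -0.245]
grip top 943 z 0.1522 (array([0.5918, 0.161 ]), 0.2245) [0.495 0.101] [0.69  0.221]
grip top 549 z 0.1603 (array([0.5911, 0.1604]), 0.2191) [0.494 0.105] [0.688 0.22 ]
grip side 1517 z 0.1511 (array([0.5936, 0.1508]), 0.1998) [0.5   0.108] [0.692 0.199]
grip side 31 z 0.1588 (array([0.5657, 0.1564]), 0.1504) [0.501 0.115] [0.628 0.198]
cc top 663 0.004271604488485096 hsv [ 13. 148. 165.] cntr z 0.0003144470519139318 (array([ 0.6432, -0.0135]), 0.2135)
cs top 729 0.004798913141637298 hsv [ 13. 146. 173.] cntr z 0.00014891754917878923 (array([ 0.4843, -0.2773]), 0.2101)
cc side 680 0.004550064293666625 hsv [ 16. 162. 235.] cntr z -0.0005023611304361775 (array([ 0.6444, -0.0412]), 0.1884)
cs side 414 0.004144812975624693 hsv [ 16. 163. 234.] cntr z -0.0006248836641156847 (array([ 0.4941, -0.2839]), 0.1973)
```

View pics/crop1.png

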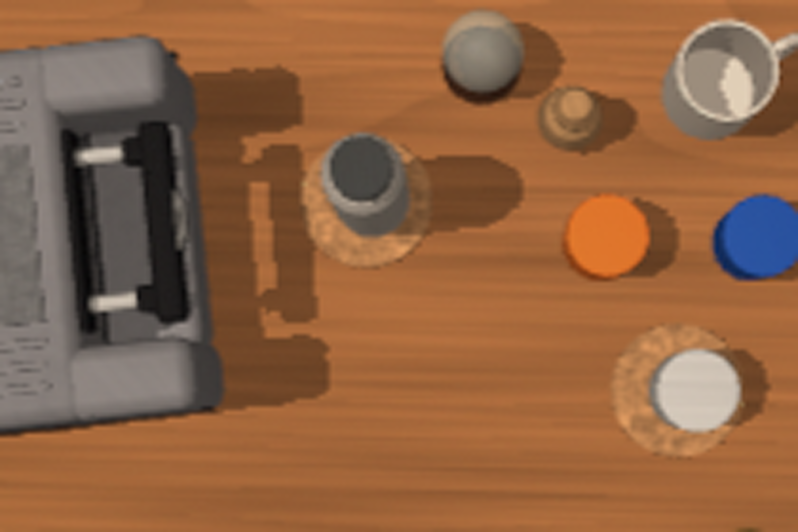

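The crop confirms it: the plain aluminium lid at crop (697,390) sits off-centre on its coaster (~(677,390)). The flask cap is at (362,168) and the black grip at (165,220), both clear to see. Next I measure the coaster centres and the grip line.

```bash
cat > m2.py <<'E'
from m1 import *
print('----')
for n in('top','side'):
    f,P=C[n]; hsv=cv2.cvtColor(f['image'],cv2.COLOR_RGB2HSV).astype(int)
    for k,b in (('cc',dict(top=(278,146,326,197),side=(250,230,312,282))),('cs',dict(top=(358,198,412,248),side=(318,155,372,204)))):
        u0,v0,u1,v1=b[n]; Q=P[v0:v1,u0:u1]; H=hsv[v0:v1,u0:u1]
        tab=np.median(H[[0,-1]].reshape(-1,3),0)
        m=((H[...,1]<tab[1]-18)&(H[...,2]>120)&(H[...,1]>70)&(abs(Q[...,2])<.012)).astype(np.uint8)
        m=cv2.morphologyEx(m,cv2.MORPH_OPEN,np.ones((2,2),np.uint8))
        c=max(cv2.findContours(m,0,cv2.CHAIN_APPROX_NONE)[0],key=cv2.contourArea)[:,0]
        pts=np.array([onplane(f,u0+u,v0+v,.005)[:2] for u,v in c])
        print(k,n,'table hsv',tab,len(c),circ(pts),pts.min(0).round(3),pts.max(0).round(3))
    # grip
    u0,v0,u1,v1=boxes['grip'][n]; Q=P[v0:v1,u0:u1]; H=hsv[v0:v1,u0:u1]
    m=((H[...,2]<60)&(Q[...,2]>.143)&(Q[...,2]<.16)).astype(np.uint8)
    c=max(cv2.findContours(m,0,cv2.CHAIN_APPROX_NONE)[0],key=cv2.contourArea)
    mm=cv2.drawContours(np.zeros_like(m),[c],-1,1,-1)>0
    q=Q[mm&(m>0)]; zz=np.median(q[:,2]); pts=np.array([onplane(f,u0+u,v0+v,.152)[:2] for u,v in c[:,0]])
    for lab,s in (('cloud',q[:,:2]),('ray',pts)):
        r=cv2.minAreaRect((s*1e4).astype(np.float32)); bp=cv2.boxPoints(r)/1e4
        e=[bp[1]-bp[0],bp[2]-bp[1]]; L=max(e,key=np.linalg.norm); 
        print('grip',n,lab,'z',zz.round(4),np.array(r[0])/1e4,np.array(r[1])/1e4,'dir deg',np.degrees(np.arctan2(L[1],L[0])).round(2),len(s))
    # case shoulders
    m=(P[...,2]>.14)&(P[...,2]<.172); m[:, :]&=(P[...,1]>.09)&(P[...,1]<.6)&(P[...,0]>.35)&(P[...,0]<.8)
    q=P[m][:,:2]; r=cv2.minAreaRect((q*1e4).astype(np.float32)); print('case',n,r)
E
python3 m2.py | sed -n '/----/,$p'
```

```text
----
cc top table hsv [ 13.  166.  165.5] 94 (array([ 0.6305, -0.0148]), 0.1059) [ 0.579 -0.063] [0.664 0.035]
cs top table hsv [ 13. 165. 163.] 122 (array([ 0.4808, -0.2756]), 0.1065) [ 0.429 -0.314] [ 0.532 -0.226]
grip top cloud z 0.1513 [0.59656572 0.13424657] [0.14826537 0.03596371] dir deg 7.17 487
grip top ray z 0.1513 [0.59619663 0.13361525] [0.1478359  0.03623458] dir deg 7.34 125
case top ((5719.73388671875, 3225.726318359375), (2802.683837890625, 4270.5810546875), 7.460590362548828)Traceback (most recent call last):
  File "m2.py", line 10, in <module>
    c=max(cv2.findContours(m,0,cv2.CHAIN_APPROX_NONE)[0],key=cv2.contourArea)[:,0]
      ~~~^^^^^^^^^^^^^^^^^^^^^^^^^^^^^^^^^^^^^^^^^^^^^^^^^^^^^^^^^^^^^^^^^^^^
ValueError: max() iterable argument is empty
```

```bash
cat >> h.py <<'E'
ph=np.radians(7.3); PULL=np.array([np.sin(ph),-np.cos(ph),0])
def R0(a=PULL):
    y=a; z=np.array([0,0,-1.]); return np.column_stack([np.cross(y,z),y,z])
TEMP=np.array([.43,-.10])
TIN=np.array([.4836,-.2796]); FLASK=np.array([.6345,-.0180]); CC=np.array([.6305,-.0148]); CS=np.array([.4808,-.2756])
E
python3 - <<'E'
from h import *
f=dict(np.load('side1.npz')); P=cloud(f); hsv=cv2.cvtColor(f['image'],cv2.COLOR_RGB2HSV).astype(int)
for k,(u0,v0,u1,v1) in (('cc',(250,230,312,282)),('cs',(318,155,372,204))):
    H=hsv[v0:v1,u0:u1]; Q=P[v0:v1,u0:u1]; print(k,np.percentile(H[...,1],[10,50,90]))
    m=((H[...,1]<178)&(H[...,1]>100)&(H[...,2]>140)&(abs(Q[...,2])<.012)).astype(np.uint8)
    m=cv2.morphologyEx(m,cv2.MORPH_CLOSE,np.ones((3,3),np.uint8)); m=cv2.morphologyEx(m,cv2.MORPH_OPEN,np.ones((3,3),np.uint8))
    c=np.concatenate([c for c in cv2.findContours(m,0,1)[0] if len(c)>12])[:,0]
    p=np.array([onplane(f,u0+u,v0+v,.005)[:2] for u,v in c]); cc,r=cv2.minEnclosingCircle((p*1e4).astype(np.float32)); print(np.array(cc)/1e4,r*2/1e4)
for p,z in ((TIN,.1),(TIN,.25),(TEMP,.1),(FLASK,.19),(FLASK,.30),(CS,.19),(CS,.3),(CC,.1),((.597,.134),.194),((.597,.134),.3),((.617,-.025),.194)):
    q=inverse_kinematics([*p,z],R0()); print(p,z,None if q is None else np.round(q,2))
E
```

```text
cc [ 43. 162. 195.]
[ 0.63453452 -0.01204837] 0.1102037109375
cs [ 27. 191. 195.]
[ 0.48339185 -0.27076731] 0.1109598876953125
[ 0.4836 -0.2796] 0.1 [-0.67  0.46 -0.34  0.78  0.    2.34]
[ 0.4836 -0.2796] 0.25 [-0.67  0.34 -0.08  1.15  0.    2.34]
[ 0.43 -0.1 ] 0.1 [-0.41  0.3  -0.62  0.65  0.    2.6 ]
[ 0.6345 -0.018 ] 0.19 [-0.16  0.5   0.01  1.09  0.    2.86]
[ 0.6345 -0.018 ] 0.3 [-0.16  0.46  0.25  1.36  0.    2.86]
[ 0.4808 -0.2756] 0.19 [-0.67  0.37 -0.21  0.99  0.    2.35]
[ 0.4808 -0.2756] 0.3 [-0.67  0.31  0.02  1.27  0.    2.35]
[ 0.6305 -0.0148] 0.1 [-0.15  0.56 -0.14  0.87  0.    2.86]
(0.597, 0.134) 0.194 [ 0.09  0.46 -0.04  1.07  0.    3.1 ]
(0.597, 0.134) 0.3 [0.09 0.42 0.18 1.33 0.   3.1 ]
(0.617, -0.025) 0.194 [-0.17  0.47 -0.03  1.07  0.    2.84]
```

Both views agree to within 5 mm for every place, and the heights match (flask top 0.183, tin top 0.065, coaster top 0.0045). Now I move the tin to the bare counter.

```bash
cat >> h.py <<'E'
CC=np.array([.6325,-.0134]); CS=np.array([.4821,-.2732]); R=R0(-PULL)
def st(m=''):
    o=observe(); print(m,round(o['clock'],2),o['position'].round(4),'w',round(o['grip_width'],4),'gf',round(o['grip_force'],1),'F',o['contact_force'].round(1)); return o
def go(p,z,v=.25,guard=None): return move_linear([p[0],p[1],z],velocity=v,guard=guard)
E
python3 - <<'E'
from h import *
move_pose([*TIN,.20],R); st('hover')
print(go(TIN,.098,.2,guard=12)); st('down')
set_gripper(.05,30); st('grip')
go(TIN,.20,.2); st('lift')
go(TEMP,.20,.3)
print(go(TEMP,.0945,.1,guard=8)); st('low')
set_gripper(.085); st('open')
go(TEMP,.20,.3)
st()
E
```

```text
hover 2.01 [ 0.4835 -0.28    0.2001] w 0.0852 gf 0.0 F [0.3 0.5 1. ]
False
down 2.67 [ 0.4838 -0.28    0.0988] w 0.0852 gf 0.0 F [0.3 0.6 0.4]
grip 2.99 [ 0.4842 -0.2802  0.0996] w 0.0653 gf 31.3 F [-1.  -0.1  8.9]
lift 3.65 [ 0.4834 -0.2794  0.1994] w 0.065 gf 33.9 F [ 0.5  0.3 -1.9]
True
low 5.46 [ 0.4294 -0.1     0.0944] w 0.0651 gf 34.5 F [0.2 0.5 6.2]
open 5.8 [ 0.4289 -0.0998  0.094 ] w 0.0846 gf 0.0 F [-0.4 -0.  -0.2]
 6.3 [ 0.4302 -0.1001  0.2005] w 0.0845 gf 0.0 F [-0.7 -0.2  0. ]
```

```bash
python3 - <<'E'
from h import *
go(TEMP,.30,.3); go(FLASK,.30,.3); st('hover')
print(go(FLASK,.193,.15,guard=10)); st('down')
set_gripper(.05,35); o=st('grip'); z0=o['position'][2]
go(FLASK,.30,.15); st('lift')
go(CS,.30,.25)
go(CS,.215,.2); print(go(CS,.188,.05,guard=8)); st('low')
save(cam('side'),'side2.png',(240,60,440,260),2.5)
E
```

```text
hover 7.67 [ 0.6337 -0.0181  0.2991] w 0.085 gf 0.0 F [-1.   0.3 -0.1]
False
down 8.53 [ 0.6346 -0.0182  0.1941] w 0.0848 gf 0.0 F [ 0.6 -0.2  0.2]
grip 8.88 [ 0.635  -0.0182  0.1942] w 0.0612 gf 37.6 F [-0.2 -1.7  6.6]
lift 9.75 [ 0.6342 -0.0179  0.299 ] w 0.0609 gf 39.0 F [ 0.  -0.2 -4. ]
True
low 12.12 [ 0.4824 -0.2738  0.1935] w 0.0609 gf 40.5 F [-0.7 -2.   2.5]
```

View pics/side2.png

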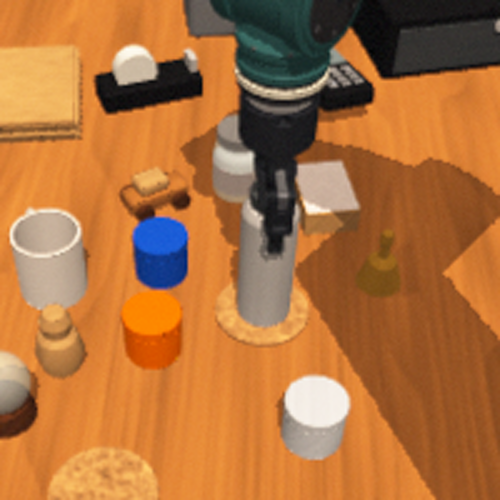

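The flask stands centred on the side coaster (crop (265,310)), and the tin stands upright on the counter at (315,415). I release the flask and fetch the tin.

```bash
python3 - <<'E'
from h import *
set_gripper(.085); st('open'); go(CS,.30,.2)
T=TEMP+[-.0006,0]
go(T,.30,.3); go(T,.096,.25,guard=12); st('down')
set_gripper(.05,30); st('grip'); go(T,.20,.2)
go(CC,.20,.25); go(CC,.115,.2); print(go(CC,.095,.05,guard=7)); st('low')
set_gripper(.085); go(CC,.22,.25)
go((.5,-.1),.32,.3)
for n in('top','side'):
    f=cam(n); np.savez(n+'3.npz',**f); save(f,n+'3.png')
st()
a=cv2.imread('pics/top3.png')[110:270,200:420];b=cv2.imread('pics/side3.png')[140:320,220:420]
cv2.imwrite('pics/c3.png',np.hstack([cv2.resize(a,(396,288)),cv2.resize(b,(320,288))]))
E
```

```text
open 12.54 [ 0.4821 -0.2731  0.1933] w 0.0849 gf 0.0 F [ 0.1  0.4 -0.1]
down 14.94 [ 0.4299 -0.1006  0.0965] w 0.085 gf 0.0 F [-0.  -0.6  0.1]
grip 15.26 [ 0.43   -0.1003  0.0971] w 0.0654 gf 31.1 F [-1.5  0.4  7.5]
True
low 17.88 [ 0.6331 -0.0134  0.1008] w 0.0652 gf 35.1 F [ 0.7 -0.4 -1.3]
 19.73 [ 0.5007 -0.0993  0.3185] w 0.0846 gf 0.0 F [ 0.4 -0.6  0. ]
```

View pics/c3.png

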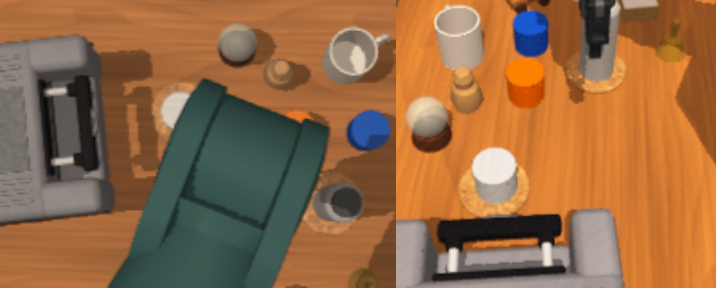

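The tin stands centred on the case coaster (right crop (494,175)), the flask stands on the side coaster, and the handle is still home. Next is the bar's precise position in the case frame.

```bash
python3 - <<'E'
from h import *
def fit(n):
    f=dict(np.load(n+'3.npz')); P=cloud(f); V=cv2.cvtColor(f['image'],cv2.COLOR_RGB2HSV)[...,2]
    m=(V<75)&(P[...,2]>.147)&(P[...,2]<.158)&(P[...,0]>.5)&(P[...,0]<.69)&(P[...,1]>.08)&(P[...,1]<.19)
    c=max(cv2.findContours(m.astype(np.uint8),0,1)[0],key=cv2.contourArea); mm=cv2.drawContours(np.zeros(m.shape,np.uint8),[c],-1,1,-1)>0
    m&=mm; v,u=np.nonzero(m); q=np.array([onplane(f,a,b,.152)[:2] for a,b in zip(u,v)]); 
    L=np.array([np.cos(ph),np.sin(ph)])
    for _ in range(4):   # bar direction from the front/back mid line
        W=np.array([L[1],-L[0]]); s=q@L; t=q@W
        bins=np.arange(s.min()+.008,s.max()-.008,.006); mid=[];
        for b in bins:
            k=(s>=b)&(s<b+.006)
            if k.sum()>3: mid.append((b+.003,t[k].min(),t[k].max()))
        mid=np.array(mid); k=(abs(mid[:,0]-(s.min()+s.max())/2)<.04)
        a=np.polyfit(mid[:,0],mid[:,2],1)[0]
        L=L+a*W; L/=np.linalg.norm(L)
    print(n,len(q),'z',np.median(P[m][:,2]).round(4),'ang',np.degrees(np.arctan2(L[1],L[0])).round(2),'len',np.ptp(s).round(4))
    W=np.array([L[1],-L[0]]); s=q@L; t=q@W; sc=(s.min()+s.max())/2
    k=abs(s-sc)<.04; lo,hi=np.percentile(t[k],[3,97]); print(' width',hi-lo,'centre',L*sc+W*(lo+hi)/2, 'front edge pt',L*sc+W*hi)
for n in('top','side'): fit(n)
E
```

```text
top 471 z 0.1516 ang 7.86 len 0.1479
 width 0.020150013867644867 centre [0.59688135 0.12827935] front edge pt [0.5982591  0.11829899]
side 917 z 0.1508 ang 7.76 len 0.146
 width 0.021495162463434046 centre [0.5975478  0.13185587] front edge pt [0.59899917 0.12120674]
```

```bash
sed -i 's/^ph=.*; PULL/ph=np.radians(7.6); PULL/' h.py; python3 - <<'E'
from h import *
G=np.array([.5972,.1300]); 
set_gripper(.052); 
move_pose([*G,.28],R); st('hover')
print(go(G,.193,.12,guard=6)); st('down')
p=np.array([*G,.193])
hit=move_linear(p+PULL*.022,velocity=.012,guard=3); o=st('touch %s'%hit)
t=(o['position']-p)@PULL; print('t',t,'rear face at',t-o['grip_width']/2)
E
```

```text
hover 21.14 [0.5971 0.129  0.2803] w 0.052 gf 0.0 F [-0.5 -0.2  1.2]
False
down 22.02 [0.5975 0.1297 0.1938] w 0.0522 gf 0.0 F [0.2 0.5 0.3]
touch True 23.31 [0.5993 0.1133 0.1927] w 0.0517 gf 0.2 F [0.4 0.5 0.2]
t 0.01684997942019975 rear face at -0.00902156271555515
```

```bash
python3 - <<'E'
from h import *
p=np.array([.5972,.13,.193])
for k in range(2):
    move_linear(p+PULL*.011,velocity=.03)
    hit=move_linear(p+PULL*.022,velocity=.008,guard=4); o=st('touch %s'%hit)
    pause(.2); o=st(); t=(o['position']-p)@PULL; print('t',t,'F',o['contact_force']@PULL,'rear',t-o['grip_width']/2)
E
```

```text
touch True 24.48 [0.5993 0.1132 0.1927] w 0.0519 gf 0.7 F [0.6 1.6 0. ]
 24.68 [0.5991 0.1132 0.1924] w 0.052 gf 0.6 F [0.6 0.4 0.9]
t 0.01686307246394604 F -0.30632931924000895 rear -0.009144966492081665
touch True 25.85 [0.5993 0.1132 0.1927] w 0.0521 gf 0.7 F [0.3 1.2 0.9]
 26.05 [0.5991 0.1132 0.1924] w 0.0521 gf 0.6 F [-0.   1.7  1.1]
t 0.016924786988063708 F -1.647697128982541 rear -0.009112247512849374
```

```bash
python3 - <<'E'
from h import *
p=np.array([.5972,.13,.193])+PULL*.0031
move_linear(p,velocity=.03); st('centred')
set_gripper(.036,40); st('36')
set_gripper(.015,40); o=st('gripped'); g=o['position']; np.save('g.npy',g)
print('F along pull',o['contact_force']@PULL)
if .022<o['grip_width']<.027:
    hit=move_linear(p+PULL*.145,velocity=.06,guard=9); o=st('pull1 %s'%hit); print((o['position']-g)@PULL)
    if not hit:
        hit=move_linear(p+PULL*.1615,velocity=.012,guard=6); o=st('pull2 %s'%hit); print((o['position']-g)@PULL,o['contact_force']@PULL)
for n in('top','side'):
    f=cam(n); np.savez(n+'4.npz',**f); save(f,n+'4.png')
a=cv2.imread('pics/top4.png')[110:270,100:420];b=cv2.imread('pics/side4.png')[140:400,180:420]
cv2.imwrite('pics/c4.png',np.hstack([cv2.resize(a,(480,240)),cv2.resize(b,(222,240))]))
E
```

```text
centred 26.66 [0.5976 0.127  0.193 ] w 0.0525 gf 0.0 F [-0.1  0.6 -0.8]
36 26.96 [0.5976 0.1268 0.193 ] w 0.0364 gf 0.0 F [-0.2 -0.4  1.2]
gripped 27.21 [0.5977 0.1268 0.1933] w 0.0236 gf 40.5 F [-0.8 -0.3  5.6]
F along pull 0.15891933042692954
pull1 False 29.77 [ 0.6166 -0.0167  0.1933] w 0.0236 gf 41.2 F [-3.   1.6  6.4]
0.14473537859652336
pull2 True 30.95 [ 0.6185 -0.0316  0.1933] w 0.0238 gf 41.4 F [-0.2  1.   5.1]
0.15973733426574357 -1.0240348273325437
```

View pics/c4.png

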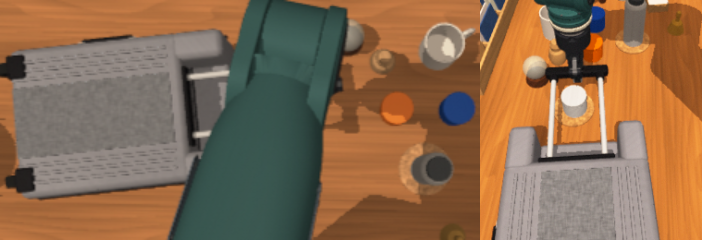

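The picture shows the handle out above the upright tin, the bar in the gripper, and flask and bystanders in place. I check that the case hasn't moved and that the end stop is reached.

```bash
cat > chk.py <<'E'
from h import *
def shift(a,b,box):
    u0,v0,u1,v1=box; g=[cv2.cvtColor(i[v0:v1,u0:u1],cv2.COLOR_RGB2GRAY).astype(np.float32) for i in(a,b)]
    return np.round(cv2.phaseCorrelate(g[0],g[1],cv2.createHanningWindow(g[0].shape[::-1],cv2.CV_32F)),3)
a=np.load('top3.npz')['image']
E
python3 - <<'E'
from chk import *
print('before probe',shift(a,np.load('top4.npz')['image'],(100,125,215,245)))
g=np.load('g.npy'); o=observe()
d=(o['position']-g)@PULL; c=o['position']
hit=move_linear(np.array([.5972,.13,.193])+PULL*(.0031+.1616),velocity=.006,guard=6); o=st('probe %s'%hit); print((o['position']-g)@PULL)
pause(.3); o=st(); print((o['position']-g)@PULL,o['contact_force']@PULL)
f=cam('top'); s=cam('side'); print('after',shift(a,f['image'],(100,125,215,245)))
s3=np.load('side3.npz')['image']; print('side',shift(s3,s['image'],(200,310,370,400)))
np.savez('side5.npz',**s)
P=cloud(s); V=cv2.cvtColor(s['image'],cv2.COLOR_RGB2HSV)[...,2]
m=(V<75)&(P[...,2]>.146)&(P[...,2]<.158)&(P[...,1]>-.07)&(P[...,1]<.02)&(P[...,0]>.5)&(P[...,0]<.72)
L=np.array([np.cos(ph),np.sin(ph)]);q=P[m][:,:2]; x=q@L; t=q@PULL[:2]; k=(abs(x-np.median(x))>.0)
mid=(x.min()+x.max())/2; k=(abs(x-mid)>.025)&(abs(x-mid)<.045)|(abs(x-mid)>.064)
s0=np.load('side3.npz'); print('len',np.ptp(x),'front edge',np.percentile(t[k],97),'old front',np.array([.59899917,.12120674])@PULL[:2])
E
```

```text
Traceback (most recent call last):
  File "chk.py", line 4, in shift
    return np.round(cv2.phaseCorrelate(g[0],g[1],cv2.createHanningWindow(g[0].shape[::-1],cv2.CV_32F)),3)
           ~~~~~~~~^^^^^^^^^^^^^^^^^^^^^^^^^^^^^^^^^^^^^^^^^^^^^^^^^^^^^^^^^^^^^^^^^^^^^^^^^^^^^^^^^^^^^^
ValueError: setting an array element with a sequence. The requested array has an inhomogeneous shape after 1 dimensions. The detected shape was (2,) + inhomogeneous part.
```

```bash
sed -i 's/return np.round(\(.*\),3)$/return \1/' chk.py
python3 - <<'E'
from chk import *
print('before probe',shift(a,np.load('top4.npz')['image'],(100,125,215,245)))
g=np.load('g.npy')
hit=move_linear(np.array([.5972,.13,.193])+PULL*(.0031+.1616),velocity=.006,guard=6); o=st('probe %s'%hit); print((o['position']-g)@PULL)
pause(.3); o=st(); print((o['position']-g)@PULL,o['contact_force']@PULL)
f=cam('top'); s=cam('side'); print('after',shift(a,f['image'],(100,125,215,245)))
s3=np.load('side3.npz')['image']; print('side',shift(s3,s['image'],(200,310,370,400)))
P=cloud(s); V=cv2.cvtColor(s['image'],cv2.COLOR_RGB2HSV)[...,2]
m=(V<75)&(P[...,2]>.146)&(P[...,2]<.158)&(P[...,1]>-.07)&(P[...,1]<.02)&(P[...,0]>.5)&(P[...,0]<.72)
L=np.array([np.cos(ph),np.sin(ph)]);v,u=np.nonzero(m);q=np.array([onplane(s,i,j,.152)[:2] for i,j in zip(u,v)]); x=q@L; t=q@PULL[:2]
mid=(x.min()+x.max())/2; k=(abs(x-mid)>.03)
print('len',np.ptp(x),'moved by front edge',np.percentile(t[k],97)-np.array([.59899917,.12120674])@PULL[:2])
E
```

```text
before probe ((-0.02786978189904943, -0.04646970496145286), 0.9704413215319315)
probe True 31.27 [ 0.6186 -0.0317  0.1933] w 0.0237 gf 41.5 F [-1.1  2.6  5.8]
0.1598246283811038
 31.57 [ 0.6185 -0.0316  0.1933] w 0.0238 gf 41.5 F [-0.8  1.4  6. ]
0.15975984899632145 -1.484517789243669
after ((-0.0023237316998390156, 0.010716840892172286), 0.9934928418530358)
side ((-0.028189472330481635, 0.033051981941504494), 0.9722874005635579)
len 0.14681227923213158 moved by front edge 0.15958115384563357
```

```bash
python3 -c "
from workcell import *
print(sign_off())"
```

```text
the job is handed in; nothing more can be done
None
```

The flask and tin are swapped, each upright on the other's coaster, and the handle is held out in the gripper at its last stop (about 160 mm) with the button pressed in; the case did not move, and I handed the job in at about 32 s.

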